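Park a circuit board on the drying rail behind its spring gate

ROBOT

A 6-joint arm with a two-finger parallel gripper is mounted at the origin on a cart in front of the work surface, level with it; the furniture and walls round the work are solid. World frame = base frame: x ahead of the robot, y to its left, z up, the work surface at z = 0. Lengths are in mm, angles in rad, forces in N, time in s.
With the tool pointing down it reaches from about 350 to 975 mm from the base axis. Payload 7.1 kg.
Tool frame: the origin (TCP) lies between the finger pads; the fingertips stand 11 mm ahead of it and the grasp point (between the pads) lies 8 mm behind it; z points along the fingers, y is the line along which they close (so a half turn about z gives the same grasp; the last joint's range is limited). The gripper opens to 88 mm and grips with 3 to 60 N. Pads are 20 mm wide; open, the fingers measure 115 mm over their backs; the gripper's body (75 mm by 178 mm) begins 61 mm behind the grasp point.
Start: joints at [-1.151, 0.423, 1.63, -0, 1.089, -0.019], TCP at [265.548, -565.764, 233.675] pointing down, gripper open.
Joint ranges: [-3, 3], [-0.9, 2.11], [0.09, 2.58], [-1.31, 4.45], [0.11, 2.69], [-2.54, 2.54]. Speed limits (rad/s): [2.39, 2.39, 3.01, 3.14, 3.14, 3.14].

INTERFACE

Orientations are given as a rotation vector (axis times angle).
In Python, from workcell import env, vision, spotter gives the robot as it stands.
- The arm moves only by the shell command python3 -m handwheel 'ROWS'. ROWS is JSON, one flat list of numbers, 5 for each row, row after row: the shift along the tool's x, y, z normalised to -1 to 1, where 1 is 0.1 m, then the turn about the tool's z normalised to -1 to 1, where 1 is pi/2 rad, then the opening, from 0 (shut) to 1 (fully open). In form: [tx, ty, tz, spin, jaw, tx, ty, tz, spin, jaw, ...]. A call has exactly 10 rows; each row is the pose to reach, as a shift and turn from the pose commanded when the call began, along the tool's axes at that moment; what a row does not reach only later rows make up. A row lasts 1/10 s, in which the tool goes at most 50 mm and 8.59 degrees, less where a joint would pass 70% of its speed; a pose out of reach is approached as far as the arm can. A call with a number of a shift or a turn outside -1 to 1 is refused whole. A call with a gripper value outside its range is refused whole. The fingers move at their own pace and stop on an object; the grip force is fixed at half the most. Time passes only in rows, so rows that repeat a pose let the fingers close, or fill a call up. It gives the time, the measured TCP pose, the force, the opening and the grip force at its end, in the units of the state.
- env.observe(): the state, without advancing time (a new reading comes with each control period).
- vision.get_image(name): name is "side" or "top"; returns the picture (400x640x3 uint8, red, green, blue); there is no depth.
- vision.camera_model(name): a dict with "vertical_fov" (degrees; the focal length in pixels is half the picture's height over the tangent of half this angle, whatever the lens; pixels are square), "cx", "cy" (the principal point, pixels), "dist" ([k1, k2, p1, p2, k3] as OpenCV has them; the pictures are not rectified), "R" (3x3) and "t" (3): a world point X has camera coordinates R X + t. Camera axes: x right, y down, z forward; pixel columns grow to the right and rows downward; lengths in mm; the calibration is good to about 2 mm. A picture is of the moment at which its call begins. camera_model takes no time and is no camera call.
- env.close_job(): hands the job in; it is judged then, once.
Trained networks look in the newest picture that a camera, given by its name, has taken for a name from the list of things; names that differ only in an ending like _2 or _b are one class to them, and where a whole thing is asked for, a point or a joint stands for the part that bears it (a point fixed in the world has none). Each returns a list of dicts, best first, with "p" (0 to 1); they miss things now and then, are a little off and sometimes report something else, mostly with a low value. They report only what shows in the picture. A call takes as long as a camera call.
- spotter.recognise(camera, label): "box" ([left, top, width, height] in pixels, round what is visible of it).
The state is a dict: "t": time; "qpos": joint angles; "joint_vel": joint speeds; "tau": joint torques, N m; "eef_pos": TCP position; "ee_rot": TCP orientation; "ft_force": force on the tool from outside, world axes, zero at the start; "wrist_torque": the same for the moment, N m; "finger_gap": finger opening in mm; "grip_force": force on a finger pad.
Only numpy, scipy, OpenCV 4.12 (cv2) and the standard library are available. Lean on these libraries where they do the work, as an engineer would, in place of code of your own. Each camera call takes 0.05 s, during which the arm holds its last target. There are 200 camera calls.

TASK

Park the circuit board on the drying rail: first press the blue pad of the spring gate down until the red trigger catches it and the yellow arm stays up by itself. Then lift the board's hanger out of the leaning rack, hook it upright, board on the robot's side, over the free rail well to the left of the gate, slide it along the rail (not lifted) until its hook is centred on the red mark, let go, and press the red trigger so that the yellow arm snaps down behind it. Leave the bottle, tube, meter and red box where they are.

Things in the scene. Friction and masses are not known exactly. Their poses are not given: they have to be found in the camera images.
- hanger: Green board on a rigid hook, 176 mm tall, 0.2 kg. Origin: where the rail's axis lies when hung; z up the hanger, y along the rail, x from the board towards the hook's lip. Board: y +-35, x -14.5 to -10.5, z -110 to -20. Starts in the rack, its top tilted 30 degrees from vertical to its -x side (the robot's left). Hung, its x points away from the robot; it balances upright.
- hook (a point): The hook's channel, at the hanger's origin, axes as the hanger's. Open downward, 17.5 mm wide (x -8.5 to +9), roof at z +6, hook 40 mm wide in y, its top at z +16. Behind the rail a short steel lip (x +9 to +18) reaches down to z -14; the leg in front (x -14.5 to -8.5) goes on down to the board.
- grip (a point): Point in the orange grip block on top of the hanger, 46 mm up the hanger's z from its origin; axes as the hanger's. The block is 34 mm wide in y, 12 mm thick in x, and reaches from z +16 to +66 of the hanger.
- rack: Grey fixed rack, foot 120 x 110 mm, origin at the foot's middle on the bench. Its runners lean 30 degrees, top towards the rack's -x (the robot's left); the board stands on a ledge between side guides (2.5 mm play each side) and is free once drawn 40 mm out along its own z. At the start the hanger's origin is 20 mm to -x of the rack's origin and 128 mm up.
- rail_axis (a point): Middle of the fixed drying rail, on its axis, 160 mm above the bench; y along the rail (to the robot's left), x away from the robot. Steel bar 12 mm thick, free between 26 mm end blocks at y -180 and +180 mm; its foot is a flat plate 12 mm high. A tall fixed microscope stands behind the left part of the rail: carry things, and swing the gripper, on the robot's side of it.
- gate: Fixed spring gate unit behind the rail. Origin on the bench under the red mark; x away from the robot, y along the rail. The yellow arm (16 mm wide) bars the rail at y +40; a black stop collar, 22 mm across, sits on the rail at y -46 to -36. Grey cheeks of the arm's hinge stand 43 to 67 mm behind the rail axis, up to 184 mm above the bench.
- mark (a point): Centre of the red mark, a 44 mm long red sleeve on the rail, on the rail's axis, 160 mm above the bench; axes as the gate's. The hanger's origin belongs here.
- gate_arm (a joint): Hinge of the yellow arm, parallel to the rail, 55 mm behind its axis and 174 mm above the bench. 0: arm down, level over the rail; about 1.2 rad: cocked, arm up, 25 mm behind the rail axis and up to 80 mm above it; 1.34: end stop. Press to about 1.3 for the trigger to catch. A spring pulls it to 0: 2 N at the pad at 0, 5 N cocked, up to 10 N as it shoves the trigger aside.
- press_pad (a point): Middle of the blue pad on the arm's tail, a roller 16 mm thick, 34 mm long along the rail, at gate y +59. It circles 60 mm from the hinge line: with the arm down it is 34 mm behind and 49 mm above that line; pressing takes it down and back, to 59 mm behind and 14 mm below at 1.2 rad.
- trigger (a joint): Hinge of the red trigger, parallel to the rail, 108 mm behind its axis and 115 mm above the bench. 0: at rest (sprung); grows as the paddle is pressed down (3 to 8 N); frees the arm at about 0.15, end stop 0.4. It also yields and springs back while the arm is being cocked.
- trigger_pad (a point): Middle of the top of the red ribbed paddle (34 mm along the rail, 66 mm deep), 175 mm behind the rail axis, 148 mm above the bench, at gate y +6; goes down 10 mm for 0.15 rad. The blue pad's bar swings up in front of it, at most 123 mm behind the rail axis.
- dropper_bottle: Bystander: amber dropper bottle, 32 mm across, 94 mm tall, behind the rail; origin at its foot.
- swab_tube: Bystander: clear tube of cotton swabs, 39 mm across, 106 mm tall, between rail and rack; origin at its foot.
- power_meter: Bystander: grey handheld meter lying flat, 144 x 69 x 26 mm; origin at its underside.
- red_box: Bystander: small red and white box, 37 x 56 x 23 mm; origin at its underside.
- board (a point): Middle of the green board (70 wide, 90 high, 4 mm thick), 12.5 mm to -x and 65 mm below the hanger's origin; axes as the hanger's. When the board is parked this point is on the robot's side of the rail.

How it is judged (in metres and radians):
On the way, in this order (a step that is already met when the one before it is completed fails the run):
1. the gate is cocked: the yellow arm stays up, held by the trigger alone (value of joint gate_arm above 1.1 rad and contact force between the fingers and gate below 0.3 N), for 0.3 s.
2. the hanger is hooked over the free stretch of rail left of the gate arm, upright, board on the robot's side (y of hanger in the frame of mark above 0.06 m and z of hanger in the frame of mark between -0.01 and 0.007 m and x of hanger in the frame of mark between -0.008 and 0.008 m and x of board in the frame of mark below 0 m and angle between hanger's own z axis and vertical below 0.25 rad), for 0.1 s.
3. the hanger has been slid to the red mark (within 10 mm) with the gate still cocked (y of hanger in the frame of mark between -0.01 and 0.01 m and z of hanger in the frame of mark between -0.01 and 0.007 m and x of hanger in the frame of mark between -0.008 and 0.008 m and x of board in the frame of mark below 0 m and angle between hanger's own z axis and vertical below 0.25 rad and value of joint gate_arm above 1.1 rad), for 0.2 s.
4. the trigger has been tripped and the arm has snapped down across the rail (value of joint gate_arm below 0.12 rad), for 0.1 s.
At the end, for the whole second after the job is handed in: The hanger hangs on the rail at rest, within 0.2 rad of upright, board on the robot's side, its hook within 10 mm of the centre of the red mark; the yellow arm lies down across the rail (below 0.12 rad) and the trigger is back at rest (y of hanger in the frame of mark between -0.01 and 0.01 m and z of hanger in the frame of mark between -0.01 and 0.007 m and x of hanger in the frame of mark between -0.008 and 0.008 m and x of board in the frame of mark below 0 m and angle between hanger's own z axis and vertical below 0.2 rad and linear speed of hanger below 0.03 m/s and value of joint gate_arm below 0.12 rad and value of joint trigger below 0.05 rad); the robot touches nothing.
It fails at once if the hanger is carried above the rail to the mark instead of sliding along it (y of hanger in the frame of mark between -0.06 and 0.06 m and x of hanger in the frame of mark between -0.035 and 0.035 m and z of hanger in the frame of mark above 0.014 m).
It fails at once if a bystander is moved by more than 30 mm (distance of any of dropper_bottle, swab_tube, power_meter, red_box from where it was at the start of the episode above 0.03 m).
It also fails if it takes over 67 s, if anything falls off the work surface, if the arm or the gripper's body presses on something with over 40 N, if the wrist force passes 120 N, or if a joint passes its speed limit or range.

## Working session

There is one attempt and no reset: what is moved stays moved. The work goes in short steps, Python scripts to look and compute and a shell command to move; the robot and the scene stay as the last step left them, time stands still between calls to the robot, and variables do not carry over. Pictures are saved under pics/ and viewed, at most 10 in all, crops included, and the job is handed in when it is done.

```bash
ls; mkdir -p pics; cat > h.py <<'E'
import numpy as np, cv2
from workcell import env, vision, spotter
def K(c):
    m=vision.camera_model(c); f=200/np.tan(np.radians(m["vertical_fov"])/2)
    return np.array([[f,0,m["cx"]],[0,f,m["cy"]],[0,0,1]]),np.array(m["dist"],float),np.array(m["R"],float),np.array(m["t"],float)
def proj(c,X):
    k,d,R,t=K(c); return cv2.projectPoints(np.array(X,float).reshape(-1,3),cv2.Rodrigues(R)[0],t,k,d)[0].reshape(-1,2)
def ray(c,uv):
    k,d,R,t=K(c); p=cv2.undistortPoints(np.array(uv,float).reshape(-1,1,2),k,d).reshape(-1,2)
    return -R.T@t,(np.c_[p,np.ones(len(p))]@R)
def atz(c,uv,z):
    o,v=ray(c,uv); return o+v*((z-o[2])/v[:,2])[:,None]
def tri(uva,uvb,a="side",b="top"):
    oa,va=ray(a,uva); ob,vb=ray(b,uvb); va=va[0];vb=vb[0]
    s=np.linalg.lstsq(np.c_[va,-vb],ob-oa,rcond=None)[0]
    p=oa+s[0]*va;q=ob+s[1]*vb; return (p+q)/2,np.linalg.norm(p-q)
def shot(c,n):
    im=vision.get_image(c); cv2.imwrite(f"pics/{n}.png",im[:,:,::-1]); return im
E
python3 - <<'E'
from h import *
np.set_printoptions(precision=1,suppress=True)
s=env.observe();print(s["t"],s["eef_pos"],s["ee_rot"],s["finger_gap"])
for c in("side","top"):
    shot(c,c+"0"); k,d,R,t=K(c); print(c,-R.T@t,R[2],k[0,0],d)
    for l in("hanger","rack","gate","rail_axis","mark","press_pad","trigger_pad","dropper_bottle","swab_tube","grip","board"):
        try: print(l,[(np.round(r["box"]),round(r["p"],2)) for r in spotter.recognise(c,l)[:2]])
        except Exception as e: print(l,e)
E
```

```text
pics
0.0 [ 265.4 -565.3  232.9] [-3.1 -0.7  0. ] 87.91955882701906
side [ 98.8 775.3 924.4] [ 0.4 -0.7 -0.7] 400.46295782558155 [-0.1  0.   0.   0.   0. ]
hanger [(array([255., 292.,  29.,  25.]), 0.86)]
rack [(array([386., 149.,  38.,  16.]), 0.68), (array([244., 304.,  59.,  48.]), 0.65)]
gate [(array([296., 164.,  71.,  75.]), 0.6), (array([386., 148.,  40.,  20.]), 0.15)]
rail_axis [(array([299., 170.,  77., 126.]), 0.86)]
mark [(array([298., 164.,  71.,  73.]), 0.81), (array([314., 166.,  45.,  31.]), 0.5)]
press_pad [(array([318., 164.,  42.,  34.]), 0.61), (array([245., 304.,  59.,  49.]), 0.35)]
trigger_pad [(array([300., 170.,  28.,  22.]), 0.5)]
dropper_bottle [(array([289., 236.,  10.,  23.]), 0.75)]
swab_tube [(array([266., 260.,  17.,  29.]), 0.77), (array([298., 171.,  30.,  24.]), 0.42)]
grip [(array([257., 290.,  22.,  24.]), 0.64)]
board [(array([257., 290.,  26.,  23.]), 0.75)]
top [  81.3   70.1 1919.6] [ 0.2 -0.1 -1. ] 485.37927583784426 [-0.  0.  0.  0.  0.]
hanger [(array([210., 223.,  25.,  14.]), 0.55)]
rack [(array([210., 213.,  34.,  38.]), 0.55)]
gate [(array([310., 162.,  41.,  59.]), 0.6)]
rail_axis [(array([258., 206., 105.,  32.]), 0.96)]
mark [(array([311., 166.,  34.,  54.]), 0.59)]
press_pad [(array([312., 187.,  19.,  33.]), 0.51)]
trigger_pad [(array([320., 163.,  10.,  29.]), 0.57)]
dropper_bottle [(array([258., 205., 102.,  34.]), 0.48), (array([281., 202.,   0.,   4.]), 0.4)]
swab_tube [(array([248., 203.,  14.,  12.]), 0.52)]
grip [(array([208., 223.,  28.,  15.]), 0.49)]
board [(array([209., 222.,  24.,  12.]), 0.67)]
```

```bash
python3 - <<'E'
import cv2
a=cv2.imread("pics/side0.png")[150:360,235:435]; b=cv2.imread("pics/top0.png")[145:265,195:375]
cv2.imwrite("pics/s1.png",cv2.resize(a[:120, 40:160],None,fx=5,fy=5,interpolation=cv2.INTER_CUBIC))
cv2.imwrite("pics/s2.png",cv2.resize(a[75:],None,fx=4,fy=4,interpolation=cv2.INTER_CUBIC))
cv2.imwrite("pics/t1.png",cv2.resize(b,None,fx=4.4,fy=4.4,interpolation=cv2.INTER_CUBIC))
E
```

```text
(no output)
```

View pics/s1.png

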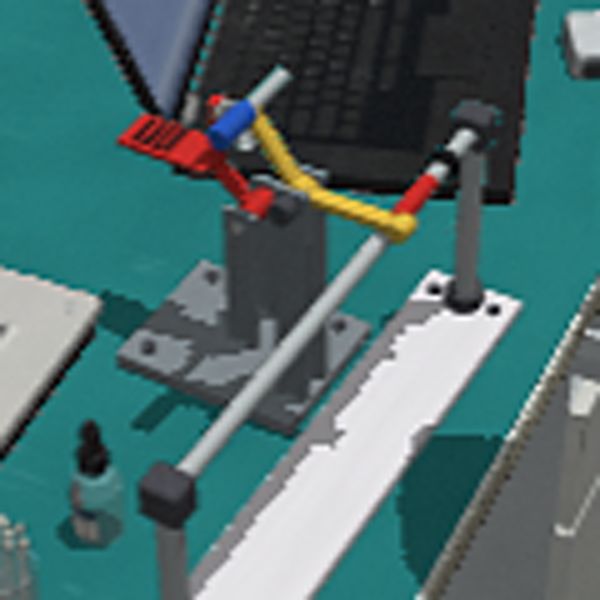

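View pics/t1.png

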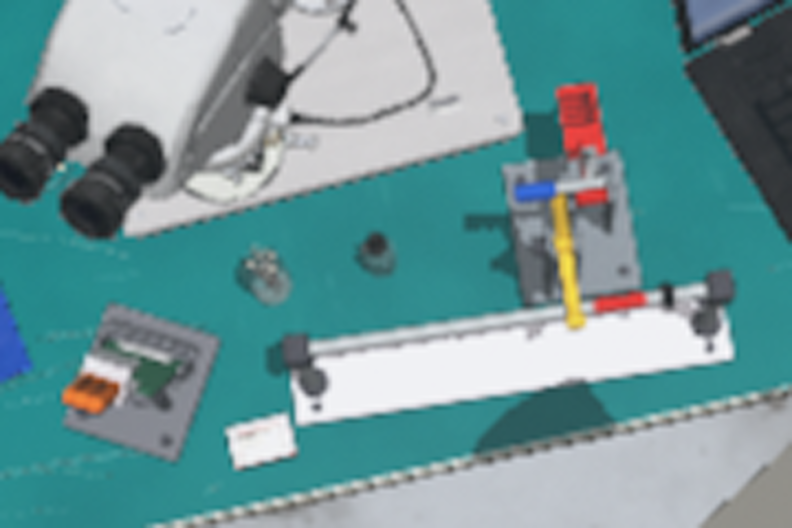

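View pics/s2.png

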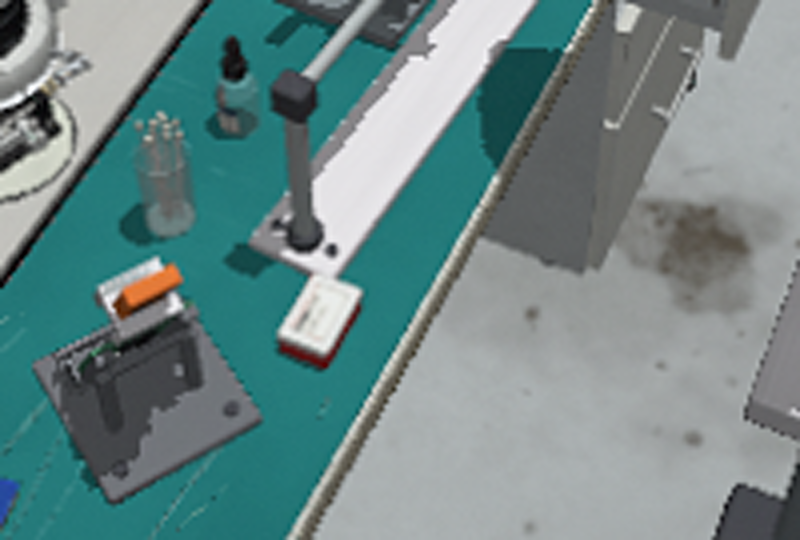

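The side view shows the gate with its arm down: blue pad at s1 (232,123), red paddle at (165,140), sleeve around (420,195). The top view shows the rail from t1 (294,350) to (718,287), sleeve (596–645, 300) and the orange grip at (90,392). The side crop of the rack shows the grip at (150,290) and the red box close to the rail foot.

```bash
python3 - <<'E'
from h import *
np.set_printoptions(precision=1,suppress=True)
T=lambda *p:[195+p[0]/4.4-.4,145+p[1]/4.4-.4]
S=lambda *p:[275+p[0]/5-.4,150+p[1]/5-.4]
S2=lambda *p:[235+p[0]/4-.4,225+p[1]/4-.4]
for n,t,s,z in [("blkL",T(295,350),S(167,493),160),("blkR",T(718,287),S(474,115),160),("collar",T(668,296),S(448,160),160),("sleeveR",T(645,298),S(437,178),160),("sleeveL",T(596,304),S(402,212),160),("blue",T(535,192),S(232,123),223),("paddle",T(579,108),S(160,138),148),
 ("grip",T(90,392),S2(150,290),180),("bottle",T(377,240),S(90,430),94),("tube",T(262,262),S2(160,130),106),("scopeR",T(135,150),S2(50,70),200)]:
    print(n,atz("top",[t],z)[0],atz("side",[s],z)[0],*tri([s],[t]))
import cv2
for c,(r0,r1,c0,c1) in {"top":(145,265,195,375),"side":(150,360,235,400)}.items():
    im=cv2.imread(f"pics/{c}0.png"); h=cv2.cvtColor(im,cv2.COLOR_BGR2HSV)
    for n,lo,hi in [("red",0,5),("orange",6,17),("yellow",20,32),("blue",106,122)]:
        m=((h[...,0]>=lo)&(h[...,0]<=hi)|((n=="red")&(h[...,0]>174)))&(h[...,1]>150)&(h[...,2]>80)
        mm=np.zeros_like(m);mm[r0:r1,c0:c1]=m[r0:r1,c0:c1]
        k,l,st,ce=cv2.connectedComponentsWithStats(mm.astype(np.uint8))
        for i in range(1,k):
            if st[i,4]>8: print(c,n,st[i],ce[i])
E
```

```text
blkL [467.  182.5 160. ] [468.9 176.9 160. ] [465.6 182.1 166.7] 0.09802783596174658
blkR [ 442.8 -176.7  160. ] [ 448.6 -192.1  160. ] [ 441.1 -174.6  173.9] 2.260609945582164
collar [ 444.4 -133.6  160. ] [ 445.6 -142.1  160. ] [ 442.5 -132.8  167.8] 0.6397970680266131
sleeveR [ 446.9 -114.3  160. ] [ 444.8 -122.7  160. ] [ 443.4 -113.9  167.5] 3.8362515415454617
sleeveL [450.8 -72.7 160. ] [451.  -83.6 160. ] [447.6 -72.1 170.2] 2.27557234089757
blue [540.6 -39.7 223. ] [543.8 -44.9 223. ] [540.  -39.2 227.9] 1.4194770723275734
paddle [626.7 -98.5 148. ] [625.8 -98.8 148. ] [626.2 -98.6 148.1] 0.9353140380208984
grip [464.6 352.9 180. ] [460.6 358.  180. ] [465.4 353.8 172.2] 1.9661789249894048
bottle [562.8  97.5  94. ] [564.7 101.5  94. ] [565.4  98.   89.9] 3.0360224214198777
tube [561.9 199.3 106. ] [560.9 202.8 106. ] [563.2 199.6 101.6] 0.2424448856268673
scopeR [655.3 278.7 200. ] [596.4 256.9 200. ] [623.9 265.8 207.2] 59.12928993045033
top red [322 165  10  15  99] [326.4 171.7]
top red [326 188   7   3  18] [329.3 189.2]
top red [331 212  10   4  23] [335.5 213.3]
top orange [210 230  12   9  58] [215.5 234.4]
top yellow [321 190   6  29  81] [323.3 203.4]
top blue [312 186   9   5  28] [316.1 187.9]
top blue [195 212   7  20  77] [196.9 223.2]
side red [299 173  31  20 172] [313.5 181.2]
side red [354 185   8   8  33] [358.  188.4]
side red [306 312  12   4  15] [311.3 313.7]
side orange [264 291  16  14  90] [271.4 297.2]
side yellow [326 173  32  25 150] [340.3 187.4]
side blue [317 170   9  10  50] [320.8 174.4]
side blue [235 345   5  11  31] [236.2 348.6]
```

```bash
python3 - <<'E'
from h import *
from scipy.spatial.transform import Rotation as Ro
np.set_printoptions(precision=3,suppress=True)
T=lambda *p:[195+p[0]/4.4-.4,145+p[1]/4.4-.4]
S2=lambda *p:[235+p[0]/4-.4,225+p[1]/4-.4]
t=[T(115,303),T(218,340),T(178,460),T(65,422)]; s=[S2(35,363),S2(185,300),S2(260,417),S2(112,502)]
for c,u in(("top",t),("side",s)):
    P=atz(c,u,8)[:,:2]; print(P.round(1),P.mean(0)); print(np.degrees([np.arctan2(*(P[(i+1)%4]-P[i])[::-1]) for i in range(4)]),np.linalg.norm(P-np.roll(P,-1,0),axis=1))
print(atz("top",[[215.5,234.4]],177),atz("side",[[271.4,297.2]],177),tri([[271.4,297.2]],[[215.5,234.4]]))
print("redmark",atz("top",[[335.5,213.3]],165),atz("side",[[358,188.4]],165))
s=env.observe();R=Ro.from_rotvec(s["ee_rot"]).as_matrix();print(R,s["qpos"],s["eef_pos"])
b=cv2.imread("pics/top0.png")[208:258,200:255];a=cv2.imread("pics/side0.png")[280:355,238:305]
cv2.imwrite("pics/rk.png",np.hstack([cv2.resize(b,(495,450),interpolation=cv2.INTER_CUBIC)]))
E
```

```text
[[579.1 344.8]
 [524.7 259. ]
 [424.3 313.9]
 [480.3 407.4]] [502.079 331.297]
[-122.375  151.316   59.058  -32.359] [101.631 114.432 108.999 116.921]
[[581.5 345.8]
 [518.1 257.9]
 [427.1 314.1]
 [479.9 407.2]] [501.625 331.236]
[-125.799  148.307   60.463  -31.121] [108.419 106.91  107.032 118.707]
[[462.347 352.23  177.   ]] [[463.305 357.241 177.   ]] (array([464.875, 353.675, 171.076]), np.float64(2.5631618821881474))
redmark [[446.842 -92.329 165.   ]] [[447.427 -97.441 165.   ]]
[[ 0.905  0.425  0.   ]
 [ 0.425 -0.905 -0.   ]
 [-0.     0.    -1.   ]] [-1.151  0.423  1.63  -0.     1.089 -0.019] [ 265.539 -565.762  233.693]
```

View pics/rk.png

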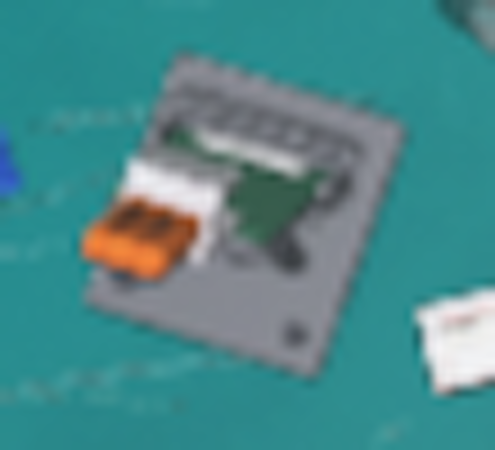

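```bash
python3 -m handwheel '[0.3,-0.24,-0.86,0,0, 0.6,-0.5,-0.86,0,0, 1,-0.8,-0.86,0,0, 1,-0.8,-0.86,0,0, 1,-0.8,-0.86,0,0, 1,-0.8,-0.86,0,0, 1,-0.8,-0.86,0,0, 1,-0.8,-0.86,0,0, 1,-0.8,-0.86,0,0, 1,-0.8,-0.86,0,0]'
cat >> h.py <<'E'
from scipy.spatial.transform import Rotation as Ro
M=np.array([449,-93.]);ex=np.array([.9977,-.067]);ey=np.array([.067,.9977])
def G(x,y): return M+x*ex+y*ey
def go(xy,z,ydir=None):
    s=env.observe();p=np.array(s["eef_pos"]);R=Ro.from_rotvec(s["ee_rot"]).as_matrix()
    d=R.T@(np.r_[xy,z]-p)/100; a=np.degrees(np.arctan2(R[1,1],R[0,1]))
    sp=0 if ydir is None else -((ydir-a+180)%360-180)/90
    print("t",round(s["t"],2),"p",p.round(1),"ydir",round(a,2),"F",np.round(s["ft_force"],1),"gap",round(s["finger_gap"],1),"q6",round(s["qpos"][5],2),"| shift",d.round(3),"spin",round(sp,3))
E
python3 -c "
from h import *
go([440,-200],320,-93.85)"
```

```text
t: 2.2
eef_pos: [321.7, -451.3, 319.3]
ee_rot: [-3.066, -0.682, 0.0]
ft_force: [0.1, -0.2, -0.1]
finger_gap: 11.7
grip_force: 0.0
t 2.2 p [ 321.7 -451.3  319.3] ydir -64.91 F [ 0.1 -0.2 -0.1] gap 11.7 q6 0.16 | shift [ 2.137 -1.774 -0.007] spin 0.322
```

```bash
python3 -m handwheel '[1,-0.85,0,0,0, 1,-0.85,0,0,0, 1,-0.85,0,0,0, 1,-0.85,0,0,0, 1,-0.85,0,0,0, 1,-0.85,0,0,0, 1,-0.85,0,0,0, 1,-0.85,0,0,0, 1,-0.85,0,0,0, 1,-0.85,0,0,0]' >/dev/null
python3 -m handwheel '[1,-0.9,0,0.322,0, 1,-0.9,0,0.322,0, 1,-0.9,0,0.322,0, 1,-0.9,0,0.322,0, 1,-0.9,0,0.322,0, 1,-0.9,0,0.322,0, 1,-0.9,0,0.322,0, 1,-0.9,0,0.322,0, 1,-0.9,0,0.322,0, 1,-0.9,0,0.322,0]' >/dev/null
python3 -c "
from h import *
go(G(89,64),275,-93.85)"
```

```text
t 4.2 p [ 428.6 -207.9  319.6] ydir -93.86 F [-0.5  0.  -0. ] gap 0.8 q6 1.16 | shift [ 1.016 -1.8    0.446] spin -0.0
```

```bash
python3 -m handwheel '[0.5,-0.9,0,0,0, 0.5,-0.9,0,0,0, 0.5,-0.9,0,0,0, 0.5,-0.9,0,0,0, 0.5,-0.9,0,0,0, 0.5,-0.9,0,0,0, 0.5,-0.9,0,0,0, 0.5,-0.9,0,0,0, 0.5,-0.9,0,0,0, 0.5,-0.9,0,0,0]' >/dev/null
python3 -m handwheel '[0.52,-0.9,0,0,0, 0.52,-0.9,0,0,0, 0.52,-0.9,0,0,0, 0.52,-0.9,0.3,0,0, 0.52,-0.9,0.44,0,0, 0.52,-0.9,0.44,0,0, 0.52,-0.9,0.44,0,0, 0.52,-0.9,0.44,0,0, 0.52,-0.9,0.44,0,0, 0.52,-0.9,0.44,0,0]' >/dev/null
python3 - <<'E'
from h import *
go(G(89,64),250,-93.85)
a=shot("side","s3")[140:240,270:390]; b=shot("top","t3")[140:230,290:380]
cv2.imwrite("pics/c3.png",np.hstack([cv2.resize(a[:,:,::-1],(480,400),interpolation=2),cv2.resize(b[:,:,::-1],(320,320),interpolation=2)[:, :] if 0 else cv2.resize(b[:,:,::-1],(320,400),interpolation=2)]))
p=env.observe()["eef_pos"]; print(proj("side",[p[0],p[1],p[2]-11]),proj("top",[p[0],p[1],p[2]-11]))
E
```

```text
t 6.2 p [542.9 -34.9 276.5] ydir -93.86 F [-0.7 -0.5  0.2] gap 0.5 q6 1.55 | shift [-0.009  0.002  0.265] spin -0.0
[[319.29897941 164.30678316]] [[314.75621583 184.76325763]]
```

View pics/c3.png

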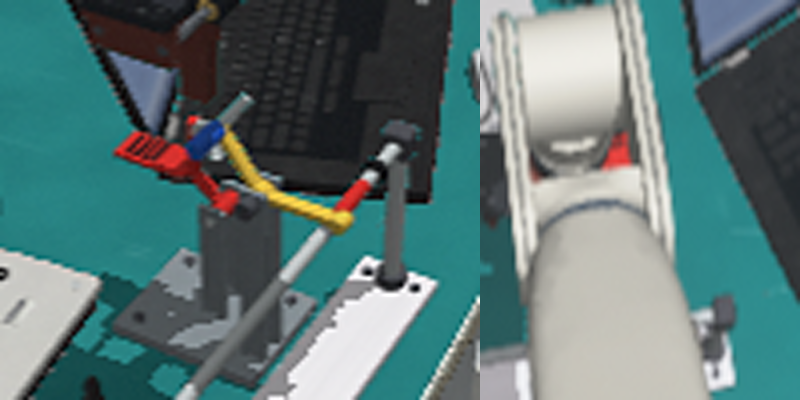

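```bash
python3 -m handwheel '[0,0,0.3,0,0, 0.03,0,0.36,0,0, 0.08,0,0.42,0,0, 0.14,0,0.48,0,0, 0.18,0,0.54,0,0, 0.22,0,0.62,0,0, 0.245,0,0.7,0,0, 0.255,0,0.78,0,0, 0.26,0,0.86,0,0, 0.25,0,0.94,0,0]'
python3 -m handwheel '[0,0,0.02,0,0, -0.01,0,0.04,0,0, -0.01,0,0.06,0,0, -0.02,0,0.08,0,0, -0.025,0,0.09,0,0, -0.03,0,0.1,0,0, -0.03,0,0.105,0,0, -0.03,0,0.11,0,0, -0.03,0,0.11,0,0, -0.03,0,0.11,0,0]'
```

```text
t: 7.3
eef_pos: [572.0, -36.7, 184.4]
ee_rot: [3.139, -0.105, 0.015]
ft_force: [4.3, -0.9, 4.8]
finger_gap: 0.6
grip_force: 2.8
t: 8.3
eef_pos: [564.4, -36.2, 170.7]
ee_rot: [-3.14, 0.105, 0.001]
ft_force: [2.5, -0.3, 5.7]
finger_gap: 0.3
grip_force: 2.8
```

```bash
python3 -m handwheel '[0,0,0.01,0,0, 0,0,0.02,0,0, 0,0,0.02,0,0, 0,0,0,0,0, 0,0,-0.05,0,0, 0,0,-0.1,0,0, 0,0,-0.4,0,0, 0,0,-0.8,0,0, 0,0,-1,0,0, 0,0,-1,0,0]'
python3 - <<'E'
from h import *
a=shot("side","s4")[140:240,270:390]
cv2.imwrite("pics/c4.png",cv2.resize(a[:,:,::-1],(480,400),interpolation=2))
E
```

```text
t: 9.3
eef_pos: [565.0, -36.3, 273.0]
ee_rot: [3.14, -0.105, 0.004]
ft_force: [-0.3, 0.2, -0.6]
finger_gap: 0.0
grip_force: 0.0
```

View pics/c4.png

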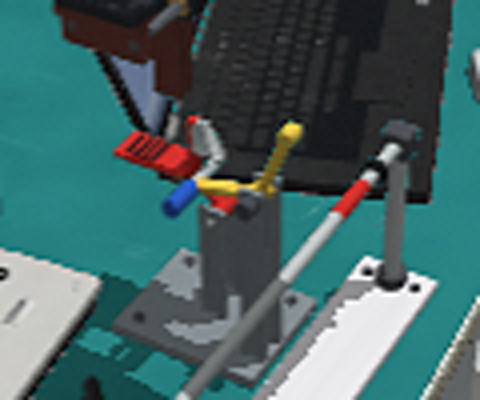

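The yellow arm is now up, with its tip at crop (290,130), the blue pad down at (180,200) and no finger nearby. Next I check the microscope clearance at the rack.

```bash
python3 - <<'E'
import cv2
cv2.imwrite("pics/mic.png",cv2.resize(cv2.imread("pics/side0.png")[100:300,80:300],(660,600),interpolation=2))
E
python3 -m handwheel '[-0.3,-0.2,0,0,0, -0.6,-0.5,0,0,0, -0.98,-0.8,0,0,0, -0.98,-1,0,0,0, -0.98,-1,0,0,0, -0.98,-1,0,0,0, -0.98,-1,0,0,0, -0.98,-1,0,0,0, -0.98,-1,0,0,0, -0.98,-1,0,0,0]'
```

```text
t: 10.35
eef_pos: [473.6, 69.7, 270.5]
ee_rot: [3.14, -0.107, -0.0]
ft_force: [0.3, -1.1, -1.2]
finger_gap: 0.6
grip_force: 0.0
```

View pics/mic.png

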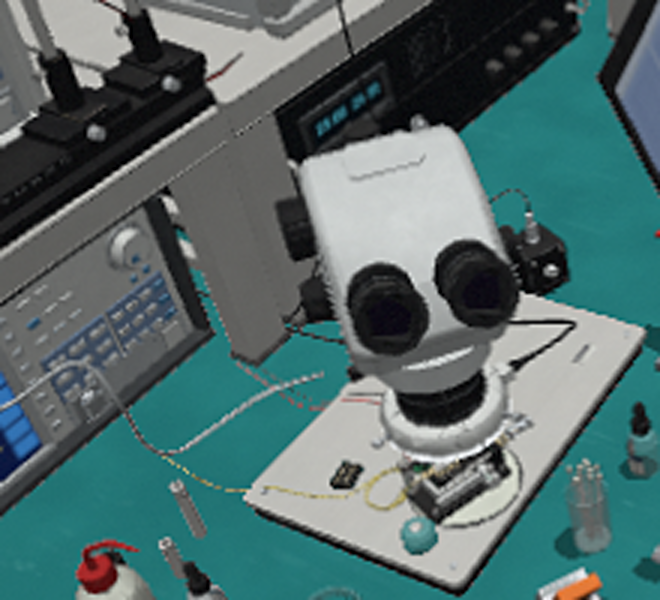

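```bash
python3 - <<'E'
from h import *
T=lambda *p:[195+p[0]/4.4-.4,145+p[1]/4.4-.4]
print(tri([[239,195]],[T(88,205)]),tri([[209.3,203.3]],[T(20,160)]))
go([490,339+0],300,59)
E
```

```text
(array([554.47332886, 295.539577  , 397.78498567]), np.float64(1.0501385103898841)) (array([600.32113685, 339.35472303, 392.50604185]), np.float64(3.3462818772376686))
t 10.35 p [473.6  69.7 270.5] ydir -93.89 F [ 0.3 -1.1 -1.2] gap 0.6 q6 1.76 | shift [-0.019 -2.698 -0.295] spin -1.699
```

```bash
python3 -m handwheel '[-0.4,-0.95,-0.3,-0.9,0.7, -0.4,-0.95,-0.3,-0.9,0.7, -0.4,-0.95,-0.3,-0.9,0.7, -0.4,-0.95,-0.3,-0.9,0.7, -0.4,-0.95,-0.3,-0.9,0.7, -0.4,-0.95,-0.3,-0.9,0.7, -0.4,-0.95,-0.3,-0.9,0.7, -0.4,-0.95,-0.3,-0.9,0.7, -0.4,-0.95,-0.3,-0.9,0.7, -0.4,-0.95,-0.3,-0.9,0.7]' >/dev/null
python3 -m handwheel '[0.98,-0.16,0,-0.8,0.7, 0.98,-0.16,0,-0.8,0.7, 0.98,-0.16,0,-0.8,0.7, 0.98,-0.16,0,-0.8,0.7, 0.98,-0.16,0,-0.8,0.7, 0.98,-0.16,0,-0.8,0.7, 0.98,-0.16,0,-0.8,0.7, 0.98,-0.16,0,-0.8,0.7, 0.98,-0.16,0,-0.8,0.7, 0.98,-0.16,0,-0.8,0.7]'
python3 - <<'E'
from h import *
go([465,353.5],260,59)
E
```

```text
t: 12.35
eef_pos: [446.3, 266.6, 300.7]
ee_rot: [0.835, 3.028, 0.0]
ft_force: [-0.4, -0.4, 0.7]
finger_gap: 61.4
grip_force: 0.0
t 12.35 p [446.3 266.6 300.7] ydir 59.16 F [-0.4 -0.4  0.7] gap 61.4 q6 -0.52 | shift [0.285 0.843 0.407] spin 0.002
```

```bash
python3 -m handwheel '[0.285,0.843,0.4,0,0.7, 0.285,0.843,0.4,0,0.7, 0.285,0.843,0.4,0,0.7, 0.285,0.843,0.4,0,0.7, 0.285,0.843,0.4,0,0.7, 0.285,0.843,0.4,0,0.7, 0.285,0.843,0.5,0,0.7, 0.285,0.843,0.6,0,0.7, 0.285,0.843,0.65,0,0.7, 0.285,0.843,0.65,0,0.7]' >/dev/null
python3 - <<'E'
from h import *
go([465,353.5],160,59)
shot("side","s5")
a=cv2.imread("pics/s5.png")[250:350,215:325]
cv2.imwrite("pics/c5.png",cv2.resize(a,(660,600),interpolation=2))
E
```

```text
t 13.35 p [464.2 353.1 234.4] ydir 59.15 F [-0.   0.4  0.8] gap 61.4 q6 -0.4 | shift [-0.005  0.009  0.744] spin 0.002
```

View pics/c5.png

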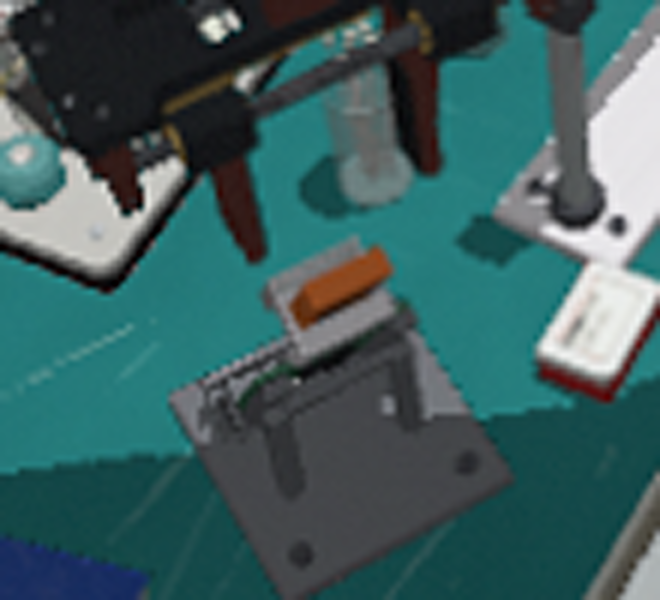

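```bash
python3 - <<'E'
from h import *
print(proj("side",[464.2,353.1,223.4]),proj("side",[[464.2,353.1,167.8],[464.2,353.1,185]]))
yd=np.array([.513,.858]);
for s in(-1,1): print(proj("side",[464.2+s*38*yd[0],353.1+s*38*yd[1],223.4]))
E
python3 -m handwheel '[0,0,0.1,0,0.7, 0,0,0.25,0,0.7, 0,0,0.4,0,0.7, 0,0,0.55,0,0.7, 0,0,0.7,0,0.7, 0,0,0.74,0,0.7, 0,0,0.74,0,0.7, 0,0,0.74,0,0.6, 0,0,0.74,0,0.5, 0,0,0.74,0,0.45]'
```

```text
[[269.71720715 282.98395909]] [[272.49488562 298.10877177]
 [271.65893427 293.56708941]]
[[285.07889656 275.50416217]]
[[253.88258932 290.67591976]]
t: 14.4
eef_pos: [465.2, 354.0, 162.4]
ee_rot: [0.835, 3.028, 0.002]
ft_force: [-0.3, 0.1, -1.1]
finger_gap: 41.2
grip_force: 0.0
```

```bash
python3 -m handwheel '[0,0,0,0,0.42, 0,0,0,0,0.4, 0,0,0,0,0.38, 0,0,0,0,0.36, 0,0,0,0,0.34, 0,0,0,0,0.32, 0,0,0,0,0.3, 0,0,0,0,0.3, 0,0,0,0,0.3, 0,0,0,0,0.3]'
python3 -c "
from h import *
go([465,353.5],160,59)"
```

```text
t: 15.4
eef_pos: [465.2, 354.1, 162.0]
ee_rot: [0.835, 3.028, 0.001]
ft_force: [0.5, 2.0, 5.8]
finger_gap: 33.9
grip_force: 30.0
t 15.4 p [465.2 354.1 162. ] ydir 59.17 F [0.5 2.  5.8] gap 33.9 q6 -0.4 | shift [-0.001 -0.006  0.02 ] spin 0.002
```

```bash
python3 -m handwheel '[0.015,0,-0.026,0,0.3, 0.04,0,-0.07,0,0.3, 0.07,0,-0.121,0,0.3, 0.1,0,-0.173,0,0.3, 0.14,0,-0.242,0,0.3, 0.18,0,-0.312,0,0.3, 0.22,0,-0.381,0,0.3, 0.26,0,-0.45,0,0.3, 0.3,0,-0.52,0,0.3, 0.34,0,-0.589,0,0.3]'
python3 -m handwheel '[0,0,-0.06,0,0.3, 0,0,-0.14,0,0.3, 0,0,-0.25,0,0.3, 0,0,-0.36,0,0.3, 0,0,-0.47,0,0.3, 0,0,-0.58,0,0.3, 0,0,-0.69,0,0.3, 0,0,-0.8,0,0.3, 0,0,-0.85,0,0.3, 0,0,-0.85,0,0.3]'
python3 - <<'E'
from h import *
go(G(-15,170),320,86.15)
shot("side","s6");shot("top","t6")
a=cv2.imread("pics/s6.png")[235:335,200:310];b=cv2.imread("pics/t6.png")[180:270,180:280]
cv2.imwrite("pics/c6.png",np.hstack([cv2.resize(a,(440,400),interpolation=2),cv2.resize(b,(360,400),interpolation=2)]))
E
```

```text
t: 16.4
eef_pos: [435.1, 371.4, 221.2]
ee_rot: [-0.835, -3.028, 0.0]
ft_force: [2.1, -1.1, -2.6]
finger_gap: 34.0
grip_force: 30.0
t: 17.4
eef_pos: [436.0, 371.4, 306.5]
ee_rot: [0.835, 3.028, 0.002]
ft_force: [-0.2, -0.1, -1.8]
finger_gap: 33.9
grip_force: 30.0
t 17.4 p [436.  371.4 306.5] ydir 59.16 F [-0.2 -0.1 -1.8] gap 33.9 q6 -0.35 | shift [-1.587 -2.474 -0.137] spin -0.3
```

View pics/c6.png

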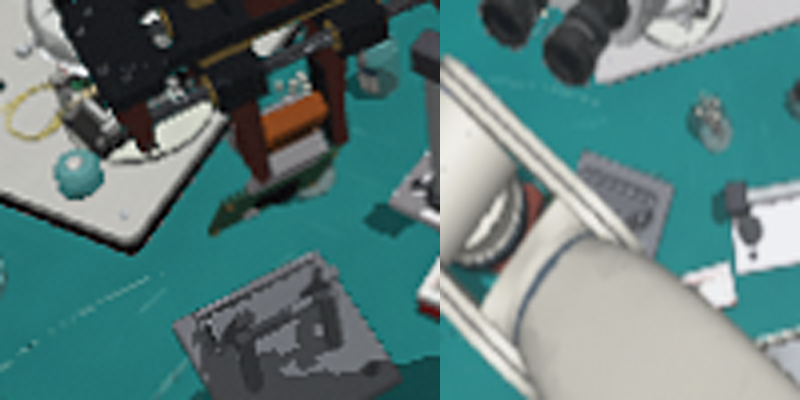

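```bash
cat >> h.py <<'E'
def hang(pts,alpha,ydir,g):
    "hanger pts (rel. origin) -> world, grip point at world g, top tilted alpha deg to -x"
    f=np.radians(ydir);y=np.array([np.cos(f),np.sin(f),0]);xh=np.array([np.sin(f),-np.cos(f),0]);a=np.radians(alpha);zz=np.array([0,0,1.])
    z=-np.sin(a)*xh+np.cos(a)*zz; x=np.cos(a)*xh+np.sin(a)*zz
    p=np.array(pts,float)-[0,0,46]; return np.array(g)+p@np.array([x,y,z])
E
python3 - <<'E'
from h import *
np.set_printoptions(precision=1,suppress=True)
for a in(0,10,20,30,40): print(a,proj("side",hang([[-12,-35,-110],[-12,35,-110],[0,-17,66],[0,17,66]],a,59.16,[436,371.4,312.3])).ravel())
E
```

```text
0 [295.6 308.5 267.7 323.1 278.3 256.6 262.6 263.9]
10 [289.8 300.  262.3 314.1 279.1 257.8 263.4 265.1]
20 [284.1 290.6 256.8 304.3 279.9 259.2 264.2 266.6]
30 [278.6 280.7 251.5 294.  280.8 260.8 265.1 268.2]
40 [273.5 270.4 246.4 283.3 281.5 262.4 265.8 269.8]
```

```bash
python3 -m handwheel '[-0.02,-0.05,-0.05,0,0.3, -0.06,-0.15,-0.1,0,0.3, -0.1,-0.27,-0.15,0,0.3, -0.15,-0.41,-0.2,0,0.3, -0.2,-0.55,-0.2,0,0.3, -0.25,-0.69,-0.2,0,0.3, -0.3,-0.82,-0.2,0,0.3, -0.34,-0.93,-0.2,0,0.3, -0.36,-1,-0.2,0,0.3, -0.36,-1,-0.2,0,0.3]' >/dev/null
python3 -m handwheel '[-0.02,-0.05,0,0,0.3, -0.06,-0.15,0,0,0.3, -0.1,-0.27,0,0,0.3, -0.15,-0.41,0,0,0.3, -0.2,-0.55,0,0,0.3, -0.25,-0.69,0,0,0.3, -0.3,-0.82,0,0,0.3, -0.34,-0.93,0,0,0.3, -0.36,-1,0,0,0.3, -0.36,-1,0,0,0.3]' >/dev/null
python3 -m handwheel '[-0.02,-0.05,0,0,0.3, -0.06,-0.15,0,-0.03,0.3, -0.1,-0.27,0,-0.06,0.3, -0.15,-0.41,0,-0.1,0.3, -0.2,-0.55,0,-0.14,0.3, -0.25,-0.69,0,-0.18,0.3, -0.3,-0.82,0,-0.22,0.3, -0.34,-0.93,0,-0.26,0.3, -0.36,-1,0,-0.3,0.3, -0.36,-1,0,-0.3,0.3]'
python3 - <<'E'
from h import *
go(G(-88,120),305,86.15)
E
```

```text
t: 20.5
eef_pos: [374.5, 57.8, 325.6]
ee_rot: [-0.105, -3.14, 0.0]
ft_force: [-0.3, 0.8, -2.0]
finger_gap: 33.9
grip_force: 30.0
t 20.5 p [374.5  57.8 325.6] ydir 86.16 F [-0.3  0.8 -2. ] gap 33.9 q6 -1.38 | shift [ 0.036 -0.255  0.206] spin 0.0
```

```bash
python3 -m handwheel '[0.02,-0.1,0.05,0,0.3, 0.03,-0.18,0.12,0,0.3, 0.036,-0.255,0.2,0,0.3, 0.0,-0.255,0.25,0,0.3, -0.05,-0.255,0.34,0,0.3, -0.11,-0.255,0.44,0,0.3, -0.17,-0.255,0.54,0,0.3, -0.23,-0.255,0.64,0,0.3, -0.29,-0.255,0.74,0,0.3, -0.32,-0.255,0.79,0,0.3]'
python3 - <<'E'
from h import *
np.set_printoptions(precision=1,suppress=True)
go(G(-53,120),246,86.15)
im=shot("side","s7"); h=cv2.cvtColor(im,cv2.COLOR_RGB2HSV)
m=((h[...,0]>=6)&(h[...,0]<=17)&(h[...,1]>150)&(h[...,2]>80)).astype(np.uint8)
k,l,st,ce=cv2.connectedComponentsWithStats(m)
for i in range(1,k):
    if st[i,4]>8: print("orange",st[i],ce[i])
p=env.observe()["eef_pos"];g=[p[0],p[1],p[2]+5.8]
for a in(20,25,30,35): print(a,proj("side",hang([[-12,-35,-110],[-12,35,-110],[0,-17,66],[0,17,66]],a,86.15,g)).ravel())
a=im[:,:,::-1][165:265,255:365]
cv2.imwrite("pics/c7.png",cv2.resize(a,(770,600),interpolation=2))
E
```

```text
t: 21.5
eef_pos: [405.2, 30.7, 245.4]
ee_rot: [-0.105, -3.139, 0.0]
ft_force: [0.3, 0.3, -2.2]
finger_gap: 33.8
grip_force: 30.0
t 21.5 p [405.2  30.7 245.4] ydir 86.17 F [ 0.3  0.3 -2.2] gap 33.8 q6 -1.46 | shift [ 0. -0. -0.] spin 0.0
orange [356 187   7   9  36] [358.1 190.4]
20 [346.  223.  334.3 237.9 360.1 186.7 354.1 194. ]
25 [342.2 220.5 330.3 235.2 360.6 187.1 354.6 194.4]
30 [338.5 217.7 326.5 232.4 361.2 187.5 355.1 194.8]
35 [334.9 214.8 322.8 229.3 361.7 188.  355.6 195.3]
```

View pics/c7.png

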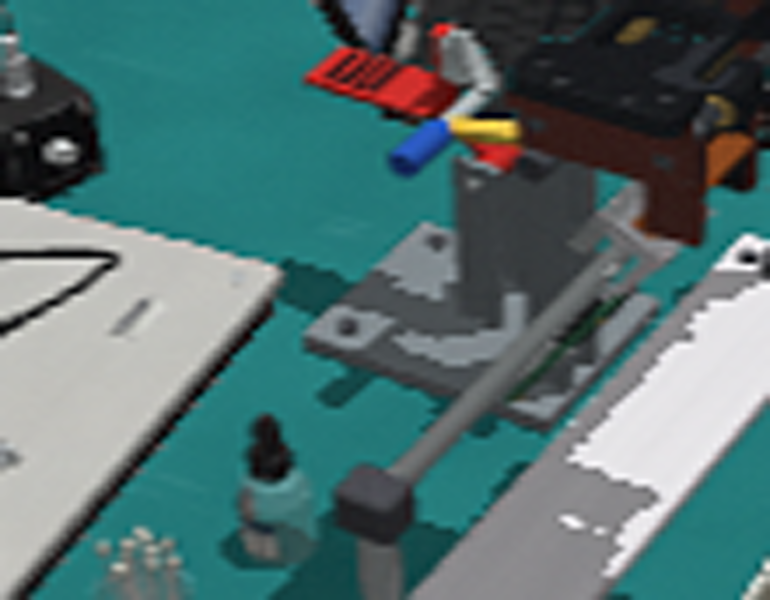

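The tilted hook is at c7 (640,235) just over the rail, with the board bottom edge at (510,395)–(640,300), which fits a 30–32° tilt. The gate is still cocked. I'll probe for the rail with the board's face.

```bash
python3 -m handwheel '[-0.01,0,0,0,0.3, -0.02,0,0,0,0.3, -0.03,0,0,0,0.3, -0.04,0,0,0,0.3, -0.04,0,0,0,0.3, -0.04,0,0,0,0.3, -0.04,0,0,0,0.3, -0.04,0,0,0,0.3, -0.04,0,0,0,0.3, -0.04,0,0,0,0.3]'
python3 -m handwheel '[-0.01,0,0,0,0.3, -0.02,0,0,0,0.3, -0.03,0,0,0,0.3, -0.03,0,0,0,0.3, -0.03,0,0,0,0.3, -0.03,0,0,0,0.3, -0.03,0,0,0,0.3, -0.03,0,0,0,0.3, -0.03,0,0,0,0.3, -0.03,0,0,0,0.3]'
```

```text
t: 22.55
eef_pos: [408.7, 30.3, 246.6]
ee_rot: [-0.105, -3.14, 0.0]
ft_force: [-4.4, 0.4, -3.4]
finger_gap: 34.0
grip_force: 30.0
t: 23.55
eef_pos: [412.0, 30.2, 246.6]
ee_rot: [0.105, 3.139, 0.0]
ft_force: [-2.0, 0.8, -4.2]
finger_gap: 33.6
grip_force: 30.0
```

```bash
python3 -m handwheel '[0.02,0,0,0,0.3, 0.045,0,0,0,0.3, 0.029,0,0.03,0,0.3, 0.01,0,0.065,0,0.3, -0.01,0,0.1,0,0.3, -0.029,0,0.135,0,0.3, -0.048,0,0.17,0,0.3, -0.068,0,0.205,0,0.3, -0.088,0,0.24,0,0.3, -0.105,0,0.27,0,0.3]'
python3 - <<'E'
from h import *
np.set_printoptions(precision=1,suppress=True)
go(G(-53,120),246,86.15)
im=shot("side","s8"); 
h=cv2.cvtColor(im,cv2.COLOR_RGB2HSV)
m=((h[...,0]>=60)&(h[...,0]<=82)&(h[...,1]>90)&(h[...,2]<110)).astype(np.uint8); m[:200]=0;m[260:]=0;m[:,:315]=0;m[:,365:]=0
ys,xs=np.nonzero(m);print(len(xs)); o=np.argsort(xs)[:8];print(list(zip(xs[o],ys[o])))
p=env.observe()["eef_pos"];g=[p[0],p[1],p[2]+5.8]
for a in(20,25,30,35): print(a,proj("side",hang([[-12,-35,-110],[-12,35,-110]],a,86.15,g)).ravel())
E
```

```text
t: 24.55
eef_pos: [422.5, 29.4, 219.2]
ee_rot: [-0.105, -3.14, 0.0]
ft_force: [0.2, 0.3, -3.7]
finger_gap: 33.7
grip_force: 30.0
t 24.55 p [422.5  29.4 219.2] ydir 86.16 F [ 0.2  0.3 -3.7] gap 33.7 q6 -1.46 | shift [ 0.2 -0.  -0.3] spin 0.0
19
[(np.int64(324), np.int64(237)), (np.int64(325), np.int64(236)), (np.int64(325), np.int64(237)), (np.int64(326), np.int64(235)), (np.int64(327), np.int64(234)), (np.int64(328), np.int64(233)), (np.int64(331), np.int64(229)), (np.int64(332), np.int64(227))]
20 [340.8 227.3 329.1 242. ]
25 [337.1 224.8 325.3 239.4]
30 [333.5 222.1 321.5 236.6]
35 [330.  219.2 317.9 233.6]
```

```bash
python3 -m handwheel '[-0.01,0,0,0,0.3, -0.02,0,0,0,0.3, -0.03,0,0,0,0.3, -0.03,0,0,0,0.3, -0.03,0,0,0,0.3, -0.03,0,0,0,0.3, -0.03,0,0,0,0.3, -0.03,0,0,0,0.3, -0.03,0,0,0,0.3, -0.03,0,0,0,0.3]'
```

```text
t: 25.6
eef_pos: [425.3, 29.3, 219.6]
ee_rot: [0.105, 3.14, 0.0]
ft_force: [-0.2, -0.8, -3.6]
finger_gap: 33.7
grip_force: 30.0
```

```bash
python3 -m handwheel '[-0.01,0,0,0,0.3, -0.02,0,0,0,0.3, -0.02,0,0,0,0.3, -0.02,0,0,0,0.3, -0.02,0,0,0,0.3, -0.02,0,0,0,0.3, -0.02,0,0,0,0.3, -0.02,0,0,0,0.3, -0.02,0,0,0,0.3, -0.02,0,0,0,0.3]'
```

```text
t: 26.6
eef_pos: [427.0, 29.1, 219.4]
ee_rot: [-0.105, -3.139, 0.0]
ft_force: [-4.4, -0.3, -5.5]
finger_gap: 33.5
grip_force: 30.0
```

```bash
python3 -m handwheel '[0.02,0,0,0,0.3, 0.04,0,0,0,0.3, 0.026,0,0.025,0,0.3, 0.013,0,0.05,0,0.3, 0,0,0.075,0,0.3, -0.013,0,0.1,0,0.3, -0.026,0,0.125,0,0.3, -0.039,0,0.15,0,0.3, -0.053,0,0.175,0,0.3, -0.053,0,0.175,0,0.3]'
python3 -m handwheel '[-0.005,0,0.01,0,0.3, -0.01,0,0.02,0,0.3, -0.016,0,0.03,0,0.3, -0.021,0,0.04,0,0.3, -0.026,0,0.05,0,0.3, -0.032,0,0.06,0,0.3, -0.037,0,0.07,0,0.3, -0.037,0,0.07,0,0.3, -0.037,0,0.07,0,0.3, -0.037,0,0.07,0,0.3]'
```

```text
t: 27.6
eef_pos: [432.6, 28.7, 201.7]
ee_rot: [-0.105, -3.139, 0.0]
ft_force: [0.4, 0.2, -2.5]
finger_gap: 34.3
grip_force: 30.0
t: 28.6
eef_pos: [436.1, 28.5, 195.4]
ee_rot: [-0.105, -3.14, -0.0]
ft_force: [-3.7, 0.2, 5.9]
finger_gap: 34.0
grip_force: 30.0
```

```bash
python3 -m handwheel '[-0.022,0,-0.012,0,0.3, -0.044,0,-0.021,0,0.3, -0.067,0,-0.029,0,0.3, -0.089,0,-0.036,0,0.3, -0.112,0,-0.042,0,0.3, -0.136,0,-0.047,0,0.3, -0.16,0,-0.05,0,0.3, -0.184,0,-0.053,0,0.3, -0.2,0,-0.053,0,0.3, -0.2,0,-0.053,0,0.3]'
python3 -m handwheel '[0,0,0,0,0.45, 0,0,0,0,0.45, 0,0,0,0,0.45, 0,0,0,0,0.45, 0,0,0,0,0.45, 0,0,0,0,0.45, 0,0,0,0,0.45, 0,0,0,0,0.45, 0,0,0,0,0.45, 0,0,0,0,0.45]'
python3 - <<'E'
from h import *
np.set_printoptions(precision=1,suppress=True)
go(G(0,120),200,86.15)
im=shot("side","s9");h=cv2.cvtColor(im,cv2.COLOR_RGB2HSV)
print(spotter.recognise("side","board")[:2],spotter.recognise("side","hanger")[:2])
m=((h[...,0]>=60)&(h[...,0]<=82)&(h[...,1]>90)&(h[...,2]<130)).astype(np.uint8); m[:180]=0;m[270:]=0;m[:,:310]=0;m[:,385:]=0
k,l,st,ce=cv2.connectedComponentsWithStats(m)
for i in range(1,k):
    if st[i,4]>5: print("green",st[i],ce[i])
o=[*G(0,120),160]
for a in(-10,0,10,20):
    f=np.array(o)-hang([[0,0,0]],a,86.15,[0,0,0])[0]
    print(a,proj("side",hang([[-14.5,-35,-110],[-14.5,35,-110],[-10.5,-35,-20],[-10.5,35,-20]],a,86.15,f)).ravel())
E
```

```text
t: 29.6
eef_pos: [453.0, 27.2, 199.1]
ee_rot: [-0.105, -3.132, 0.0]
ft_force: [-9.3, 1.5, -0.2]
finger_gap: 33.7
grip_force: 30.0
t: 30.6
eef_pos: [456.2, 27.2, 200.4]
ee_rot: [0.105, 3.14, 0.0]
ft_force: [0.5, -0.0, 0.1]
finger_gap: 39.5
grip_force: 0.0
t 30.6 p [456.2  27.2 200.4] ydir 86.16 F [ 0.5 -0.   0.1] gap 39.5 q6 -1.47 | shift [-0. -0.  0.] spin 0.0
[{'box': [327.3, 194.5, 18.5, 51.5], 'p': 0.63}] [{'box': [331.0, 199.6, 14.4, 44.3], 'p': 0.87}, {'box': [268.8, 256.3, 16.5, 32.9], 'p': 0.15}]
green [334 217  12  30 127] [338.9 231.9]
-10 [352.7 236.6 341.4 251.7 347.4 212.9 335.5 227.8]
0 [347.1 235.4 335.8 250.3 346.4 213.1 334.4 227.9]
10 [341.6 233.3 330.1 248.1 345.3 213.1 333.3 227.8]
20 [336.1 230.5 324.5 245.1 344.1 212.8 332.1 227.6]
```

```bash
python3 -m handwheel '[0,0,0,0,0.3, 0,0,0,0,0.3, 0,0,0,0,0.3, 0,0,0,0,0.3, 0,-0.03,0,0,0.3, 0,-0.08,0,0,0.3, 0,-0.15,0,0,0.3, 0,-0.23,0,0,0.3, 0,-0.31,0,0,0.3, 0,-0.35,0,0,0.3]'
python3 -m handwheel '[0,-0.03,0,0,0.3, 0,-0.08,0,0,0.3, 0,-0.15,0,0,0.3, 0,-0.23,0,0,0.3, 0,-0.31,0,0,0.3, 0,-0.39,0,0,0.3, 0,-0.46,0,0,0.3, 0,-0.52,0,0,0.3, 0,-0.55,0,0,0.3, 0,-0.55,0,0,0.3]'
python3 -c "
from h import *
go(G(0,0),200,86.15)"
```

```text
t: 31.75
eef_pos: [453.8, -8.7, 200.4]
ee_rot: [-0.107, -3.14, 0.0]
ft_force: [0.3, 1.0, 0.2]
finger_gap: 34.1
grip_force: 30.0
t: 32.75
eef_pos: [450.1, -63.3, 200.4]
ee_rot: [-0.106, -3.14, 0.001]
ft_force: [0.6, -1.2, -0.6]
finger_gap: 33.7
grip_force: 30.0
t 32.75 p [450.1 -63.3 200.4] ydir 86.15 F [ 0.6 -1.2 -0.6] gap 33.7 q6 -1.67 | shift [-0.009 -0.297  0.004] spin -0.0
```

```bash
python3 -m handwheel '[0,-0.03,0,0,0.3, 0,-0.08,0,0,0.3, 0,-0.14,0,0,0.3, 0,-0.2,0,0,0.3, 0,-0.25,0,0,0.3, 0,-0.28,0,0,0.3, 0,-0.295,0,0,0.3, 0,-0.295,0,0,0.3, 0,-0.295,0,0,0.3, 0,-0.295,0,0,0.3]'
python3 -m handwheel '[0,0,0,0,0.45, 0,0,0,0,0.5, 0,0,0,0,0.5, 0,0,0,0,0.5, 0,0,0,0,0.5, 0,0,-0.1,0,0.5, 0,0,-0.3,0,0.5, 0,0,-0.6,0,0.5, 0,0,-0.9,0,0.5, 0,0,-0.95,0,0.5]'
python3 - <<'E'
from h import *
np.set_printoptions(precision=1,suppress=True)
go(G(175,6),230,86.15)
for c in("side","top"):
    im=shot(c,c+"10");h=cv2.cvtColor(im,cv2.COLOR_RGB2HSV)
    for n,lo,hi in(("orange",6,17),("red",0,5),("green",60,82),("yellow",20,32),("blue",106,122)):
        m=((h[...,0]>=lo)&(h[...,0]<=hi)&(h[...,1]>(90 if n=="green" else 150))&(h[...,2]>(0 if n=="green" else 80))&((n!="green")|(h[...,2]<120))).astype(np.uint8)
        q=np.zeros_like(m);q[150:250,290:390]=m[150:250,290:390]
        k,l,st,ce=cv2.connectedComponentsWithStats(q)
        for i in range(1,k):
            if st[i,4]>4: print(c,n,st[i],ce[i])
    f=np.array([*G(0,0),160])-hang([[0,0,0]],0,86.15,[0,0,0])[0]
    print(c,proj(c,hang([[-14.5,-35,-110],[-14.5,35,-110],[-10.5,-35,-20],[-10.5,35,-20],[0,-17,66],[0,17,66],[0,0,41],[0,-17,16],[0,17,16]],0,86.15,f)).round(1).tolist())
E
```

```text
t: 33.75
eef_pos: [448.2, -92.2, 200.4]
ee_rot: [0.105, 3.14, -0.001]
ft_force: [-0.5, -1.7, -0.5]
finger_gap: 33.9
grip_force: 30.0
t: 34.75
eef_pos: [450.1, -92.5, 299.3]
ee_rot: [0.105, 3.133, -0.002]
ft_force: [1.0, 0.2, 0.2]
finger_gap: 44.4
grip_force: 0.0
t 34.75 p [450.1 -92.5 299.3] ydir 86.16 F [1.  0.2 0.2] gap 44.4 q6 -1.73 | shift [-1.7  0.1  0.7] spin 0.0
side orange [353 170   8  19 102] [356.3 178.7]
side red [299 173  21  11 127] [309.6 178.4]
side red [323 189   7   4  21] [325.6 190.3]
side green [355 194  11  29 144] [360.2 207.4]
side yellow [331 171  14  18  59] [338.6 179.3]
side yellow [320 185  10   4  31] [324.3 186.4]
side blue [311 185   8   9  42] [314.6 189. ]
side [[364.8, 212.2], [354.8, 225.3], [364.9, 190.2], [354.4, 203.2], [360.2, 169.8], [354.9, 175.9], [357.3, 179.6], [359.6, 183.2], [354.4, 189.4]]
top blue [312 185   8   4  20] [315.1 186.5]
top [[343.7, 221.4], [326.1, 224.0], [344.9, 215.5], [326.5, 218.3], [341.0, 208.3], [331.6, 209.7], [336.0, 210.5], [340.2, 211.4], [331.1, 212.7]]
```

```bash
python3 -m handwheel '[-0.2,0.02,0,0,0, -0.5,0.05,0,0,0, -0.9,0.1,0,0,0, -1,0.1,0,0,0, -1,0.1,0,0,0, -1,0.1,0,0,0, -1,0.1,0,0,0, -1,0.1,0,0,0, -1,0.1,0,0,0, -1,0.1,0,0,0]' >/dev/null
python3 -m handwheel '[-0.2,0,0,0,0, -0.5,0,0,0,0, -0.7,0,0,0,0, -0.7,0,0,0,0, -0.7,0,0.2,0,0, -0.7,0,0.5,0,0, -0.7,0,0.8,0,0, -0.7,0,1,0,0, -0.7,0,1,0,0, -0.7,0,1,0,0]'
python3 - <<'E'
from h import *
go(G(175,6),146,86.15)
print(proj("side",[*M,163]),"meas 358,188.4",proj("top",[*M,164]),"meas 335.5 213.3")
E
```

```text
t: 36.85
eef_pos: [618.1, -93.5, 195.8]
ee_rot: [-0.105, -3.139, -0.0]
ft_force: [-0.4, 0.5, 0.5]
finger_gap: 0.1
grip_force: 0.0
t 36.85 p [618.1 -93.5 195.8] ydir 86.16 F [-0.4  0.5  0.5] gap 0.1 q6 -1.67 | shift [-0.063 -0.048  0.498] spin 0.0
[[356.9112342  189.61533465]] meas 358,188.4 [[335.53226346 212.76509226]] meas 335.5 213.3
```

```bash
python3 -m handwheel '[-0.06,-0.05,0.1,0,0, -0.06,-0.05,0.2,0,0, -0.06,-0.05,0.3,0,0, -0.06,-0.05,0.38,0,0, -0.06,-0.05,0.42,0,0, -0.06,-0.05,0.46,0,0, -0.06,-0.05,0.5,0,0, -0.06,-0.05,0.53,0,0, -0.06,-0.05,0.53,0,0, -0.06,-0.05,0.53,0,0]'
python3 -m handwheel '[0,0,-0.1,0,0, 0,0,-0.3,0,0, 0,0,-0.6,0,0, 0,0,-1,0,0, 0,0,-1,0,0, 0,0,-1,0,0, 0,0,-1,0,0, 0,0,-1,0,0, 0,0,-1,0,0, 0,0,-1,0,0]'
python3 - <<'E'
from h import *
for c in("side",):
    im=shot(c,c+"11");h=cv2.cvtColor(im,cv2.COLOR_RGB2HSV)
    for n,lo,hi in(("orange",6,17),("red",0,5),("green",60,82),("yellow",20,32),("blue",106,122)):
        m=((h[...,0]>=lo)&(h[...,0]<=hi)&(h[...,1]>(90 if n=="green" else 150))&(h[...,2]>(0 if n=="green" else 80))&((n!="green")|(h[...,2]<120))).astype(np.uint8)
        q=np.zeros_like(m);q[150:250,290:390]=m[150:250,290:390]
        k,l,st,ce=cv2.connectedComponentsWithStats(q)
        for i in range(1,k):
            if st[i,4]>4: print(c,n,st[i],ce[i])
E
```

```text
t: 37.85
eef_pos: [626.6, -99.1, 143.4]
ee_rot: [0.105, 3.134, -0.001]
ft_force: [5.4, -1.1, 4.3]
finger_gap: 0.3
grip_force: 3.2
t: 38.85
eef_pos: [623.8, -98.8, 241.5]
ee_rot: [-0.105, -3.138, -0.0]
ft_force: [0.1, -0.4, -1.0]
finger_gap: 0.1
grip_force: 0.0
side orange [353 170   8  19 105] [356.33333333 178.55238095]
side red [299 173  31  20 162] [314.12345679 181.60493827]
side green [355 194  11  29 146] [360.14383562 207.30821918]
side yellow [326 173  32  25 148] [340.41216216 187.58783784]
side blue [317 170   9  10  46] [320.89130435 174.60869565]
```

```bash
python3 -c "
from h import *
print(env.close_job())"
```

```text
the job is handed in; nothing more can be done
None
```

The job is handed in. In the last camera check the board hung upright at the red mark, the yellow arm was down behind it and the trigger was back at rest. I never moved the bystanders, though I did not measure them again, and no verdict came back.

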